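Hold a sprung chess-box lid at the gauge angle

TASK

Stand the angle gauge on the bench with its dark fence flush along the right-hand end of the chess box (the robot's right), its blade pivot in line with the lid's hinge, and let go of it. Then lift the lid, which has a brass tab at its near edge, against its spring hinge until it is parallel to the gauge's red blade, and finish while still holding it there, with the gauge still flush and no other thing on the bench knocked about.

Things in the scene. Friction and masses are not known exactly. Their poses are not given: they have to be found in the camera images.
- chess_box: Pale wooden box fixed to the bench, 150 (x) x 280 (y) x 60 mm, plus a 16 mm lid with a dark checkerboard: closed top 78 mm above the bench. Origin: centre of its underside. Its -x side (with the brass tab) faces the robot; the lid is hinged along the top of its +x side. Its right-hand end face, where the gauge goes, is the flat plane y = -140 mm in its frame.
- lid (a joint): Opening angle of the lid, rad: 0 closed (lid level), growing as its near edge rises; stop at 1.5. A spring shuts it: lifting at the tab takes about 3 to 4 N at the start and about 4 to 6 N at 1 rad; let go, it falls shut. The hinge axis is the box's y direction.
- lid_tab (a point): Grip point of the brass tab in the middle of the lid's near edge. The tab is 24 mm wide (y), 16 mm thick, sticks out 51 mm; this point is 33 mm out from the lid's edge, at mid thickness, 183 mm from the hinge axis; 70 mm above the bench when shut, free below. Axes: the lid's (x in its plane, from tab to hinge; y along the hinge; z out of the checkerboard).
- lid_hinge (a point): Point on the lid's hinge axis at the middle of the box: x = 75 mm, y = 0, z = 60 mm in the box's frame. The tab's grip point lies 10 mm above this axis when the lid is shut. Axes: those of the lid.
- gauge: Loose upright angle gauge, 0.4-0.65 kg. Wooden base 210 (x) x 60 (y) x 15 mm; dark fence along its +y side, 40 mm tall, outer face at y = 30 mm; dark steel grip post 36 (x) x 26 (y) mm at x = -65, y = -12, top 110 mm above the bench; pivot post at x = 85, 85 mm tall. Mass centre 30 mm from grip post towards pivot. Origin: centre of underside. In place, its x, y axes run along the box's.
- blade (a joint): Setting of the gauge's red blade, rad: slope above level, the free end rising towards the grip-post end (-x of the gauge). Already set (0.4 to 1.0) and stiff: about 1 N m is needed to turn it. The blade is 115 mm long, 20 mm high, 5 mm thick.
- blade_pivot (a point): Brass pivot of the red blade: x = 85, y = 7.5, z = 70 mm in the gauge's frame. Axes: those of the blade.
- blade_tip (a point): Point on the blade's centre line 110 mm from the pivot, near the free end. Axes: those of the blade (x along it, from the tip to the pivot; y along the pivot pin).
- fence_front (a point): On the fence's outer face, at its end near the grip post: x = -105, y = 30, z = 20 mm in the gauge's frame.
- fence_rear (a point): On the fence's outer face, at its end near the pivot: x = 105, y = 30, z = 20 mm in the gauge's frame. The gauge tips if it is pushed high on its post while not gripped: press it home while gripping the post, or push low on the base.
- sanding_block: Bystander: cork block 110 x 60 x 35 mm, origin at the centre of its underside.
- screwdriver: Bystander: screwdriver lying on the bench.
- glue: Bystander: white bottle 60 mm wide, 150 mm tall, origin under its centre.
- mallet: Bystander: hammer lying on the bench.
- pawn_dark: Bystander: standing dark wooden pawn, 28 mm wide, 44 mm tall.
- pawn_light: Bystander: standing pale wooden pawn, 28 mm wide, 44 mm tall.
- try_square: Bystander: plain try square lying flat, dark stock 20 x 110 x 18 mm (origin under its centre), steel blade 140 x 30 mm towards its +x.
Mind the look-alikes: they are no part of the job. Leave any blue or turquoise look-alike of the gauge alone.

How it is judged (in metres and radians):
On the way:
1. the gauge stands flush against the right end of the box, pivot in line with the hinge, let go, the lid still shut (y of fence_front in the frame of chess_box between -0.144 and -0.137 m and y of fence_rear in the frame of chess_box between -0.144 and -0.137 m and x of blade_pivot in the frame of chess_box between 0.06 and 0.09 m and height (world z) of gauge below 0.004 m and angle between gauge's own z axis and vertical below 0.04 rad and contact force between the fingers and gauge below 0.2 N and value of joint lid below 0.06 rad and linear speed of gauge below 0.01 m/s), for 0.2 s.
At the end, for the whole second after the job is handed in: both ends of the fence within 4 mm of the box's right end face, the blade pivot within 15 mm of the hinge line along the box, the gauge standing on the bench and not touched by the fingers; the lid parallel to the red blade within 5 degrees, still, and carried by the fingers (over 1.5 N) (y of fence_front in the frame of chess_box between -0.144 and -0.137 m and y of fence_rear in the frame of chess_box between -0.144 and -0.137 m and x of blade_pivot in the frame of chess_box between 0.06 and 0.09 m and height (world z) of gauge below 0.004 m and angle between gauge's own z axis and vertical below 0.04 rad and contact force between the fingers and gauge below 0.2 N and angle between the x axis of lid_tab and the x axis of blade_tip, either way round below 0.0873 rad and value of joint lid above 0.3 rad and velocity of joint lid between -0.05 and 0.05 rad/s and contact force between the fingers and chess_box above 1.5 N); the arm keeps its last pose, push and grip.
It fails at once if the gauge is tipped over (angle between gauge's own z axis and vertical above 0.6 rad).
It fails at once if the lid is thrown wide open (value of joint lid above 1.3 rad).
It fails at once if a bystander is knocked about (moved over 40 mm) (distance of any of sanding_block, screwdriver, glue, mallet, pawn_dark, pawn_light, try_square from where it was at the start of the episode above 0.04 m).
It also fails if it takes over 61 s, if anything falls off the work surface, if the arm or the gripper's body presses on something with over 40 N, if the wrist force passes 120 N, or if a joint passes its speed limit or range.

ROBOT

A 6-joint arm with a two-finger parallel gripper is mounted at the origin on the work surface. World frame = base frame: x ahead of the robot, y to its left, z up, the work surface at z = 0. Lengths are in mm, angles in rad, forces in N, time in s.
With the tool pointing down it reaches from about 375 to 900 mm from the base axis. Payload 3.1 kg.
Tool frame: the origin (TCP) lies where the fingers leave the gripper's body, on its centre line; the fingertips stand 73 mm ahead of it and the grasp point (between the pads) lies r.hold_point_z ahead of it (r.hold_point_z is the distance from the TCP to the grasp point, in mm); y points along the fingers, x is the direction in which the jaws open and shut, and the axes are right-handed (so a half turn about y gives the same grasp; the last joint's range is limited). The gripper opens to 85 mm and grips with 20 to 120 N. Pads are 22 mm wide; open, the fingers measure 114 mm over their backs; the gripper's body (76 mm by 85 mm) begins 54 mm behind the grasp point. The pads swing forward as they close: fully open they stand 13 mm farther back than shut.
Start: joints at [1.153, 0.527, 1.433, -0, 1.181, -0.178], TCP at [148.403, 607.103, 303.91] pointing down, gripper open.
Joint ranges: [-3.08, 3.08], [-0.75, 2.2], [0.22, 2.44], [-1.43, 4.57], [0, 2.65], [-2.85, 2.85]. Speed limits (rad/s): [2.79, 2.79, 3.14, 3.14, 3.14, 3.14].

INTERFACE

Orientations are given as a 3x3 rotation matrix whose columns are the frame's x, y, z axes.
In Python, from bench import sensors, vision, hand_in, r gives the robot as it stands.
- The arm moves only by the tool arm_command, never from a script. Its argument "rows" is text: rows parted by semicolons, each of 4 numbers parted by spaces: the shift along the tool's x, y, z in units of 25 mm (1.0 is 25 mm), then the turn about the tool's y in units of 5 degrees (1.0 is 5 degrees). A call has exactly 5 rows; each row is the pose to reach, as a shift and turn from the pose measured when the call began, along the tool's axes at that moment; what a row does not reach only later rows make up. A row lasts 1/12 s, in which the tool goes at most 41.7 mm and 7.16 degrees, less where a joint would pass 70% of its speed; a pose out of reach is approached as far as the arm can. A call with a gripper value outside its range is refused whole. "grip" is the opening, from 0 (shut) to 1 (fully open), set as the call begins (left out, the last holds). The fingers move at their own pace and stop on an object; "force" is the grip in N (left out, the last holds). Time passes only in rows, so rows that repeat a pose let the fingers close, or fill a call up. It gives the time, the measured TCP pose, the force and the opening at its end, in the units of the state.
- sensors.state(): the state, without advancing time (a new reading comes with each control period).
- vision.read_camera(name): name is "scene" or "top" or "wrist"; returns the picture (384x512x3 uint8, red, green, blue); there is no depth.
- vision.camera_info(name): a dict with "fx", "fy", "cx", "cy" (pixels), "dist_coeffs" ([k1, k2, p1, p2, k3] as OpenCV has them; the pictures are not rectified), "world_from_camera" (4x4, takes a point from camera to world coordinates); the wrist camera has in their place "hand_eye" (4x4, takes a point from camera to tool coordinates, whose origin is the TCP and whose axes are the tool frame's). Camera axes: x right, y up, looking along -z (the intrinsics and any distortion apply to the point x, -y, -z); pixel columns grow to the right and rows downward; lengths in mm; the calibration is good to about 2 mm. A picture is of the moment at which its call begins: read the wrist's pose just before it. camera_info takes no time and is no camera call.
- hand_in(): hands the job in, once; it reports no verdict.
The state is a dict: "time": time; "joint_pos": joint angles; "joint_velocities": joint speeds; "tau": joint torques, N m; "tool_pos": TCP position; "ee_rot": TCP orientation; "force": force on the tool from outside, world axes, zero at the start; "wrist_torque": the same for the moment, N m; "opening": finger opening in mm.
Only numpy, scipy, OpenCV 4.12 (cv2) and the standard library are available. Lean on these libraries where they do the work, as an engineer would, in place of code of your own. Each camera call takes 0.05 s, during which the arm holds its last target. There are 200 camera calls.

## Working session

There is one attempt and no reset: what is moved stays moved. The work goes in short steps, Python scripts to look and compute and a tool call to move; the robot and the scene stay as the last step left them, time stands still between calls to the robot, and variables do not carry over. Pictures are saved under pics/ and viewed, about 8 in all and at most 12, crops included, and the job is handed in when it is done.

Besides the shell and the picture viewer there is one more tool, called after ">>>" in YAML: its name, and indented under it one key for each argument. arm_command: Moves the arm, as the interface text tells. Its arguments: {"type":"object","properties":{"rows":{"type":"string"},"grip":{"type":"number"},"force":{"type":"number"}},"required":["rows"]}

```bash
ls; mkdir -p pics
python3 - <<'E'
from bench import sensors, vision, r
import cv2,numpy as np
print(sensors.state(), r.hold_point_z)
for n in("scene","top","wrist"):
    print(n,vision.camera_info(n))
for n in("scene","top"):
    im=vision.read_camera(n); cv2.imwrite(f"pics/{n}0.png",cv2.resize(im[...,::-1],(800,600),interpolation=cv2.INTER_CUBIC))
    cv2.imwrite(f"pics/{n}_raw.png",im[...,::-1])
E
```

```text
pics
{'time': 0.0, 'joint_pos': array([ 1.15247625e+00,  5.28423575e-01,  1.43390525e+00,  9.51413754e-07,
        1.18139356e+00, -1.78501318e-01]), 'joint_velocities': array([-0.00075093,  0.00086316,  0.00067844,  0.00068456,  0.00050785,
        0.00068904]), 'tau': array([-1.04082086e-03, -4.42370653e+01, -1.78023756e+01, -2.68462863e-04,
        8.60236818e-03, -7.76469182e-07]), 'tool_pos': array([148.19416738, 606.59829329, 302.95867987]), 'ee_rot': array([[ 2.37526024e-01, -8.65957500e-04, -9.71380790e-01],
       [ 9.71378915e-01, -1.94573506e-03,  2.37527300e-01],
       [-2.09573821e-03, -9.99997732e-01,  3.79010144e-04]]), 'force': array([-0.16543684, -1.03281959,  0.04785004]), 'wrist_torque': array([-0.05089291,  0.04611728,  0.03414006]), 'opening': 85.39190867451742} 53.900000000000006
scene {'fx': 359.9484257015775, 'fy': 359.9484257015775, 'cx': 255.2186369227261, 'cy': 191.8181343800645, 'dist_coeffs': array([0.01666308, 0.        , 0.        , 0.        , 0.        ]), 'world_from_camera': array([[ 8.15224810e-01, -4.62484254e-01,  3.48592634e-01,
         9.2780
[... 677 characters left out ...]
  1.44370239e-01,  9.89488504e-01,
         1.62030975e+03],
       [ 0.00000000e+00,  0.00000000e+00,  0.00000000e+00,
         1.00000000e+00]])}
wrist {'fx': 265.92820534152423, 'fy': 265.92820534152423, 'cx': 258.93807529560763, 'cy': 190.4918068618293, 'dist_coeffs': array([-0.04164258,  0.        ,  0.        ,  0.        ,  0.        ]), 'hand_eye': array([[ 9.99999835e-01, -4.97799645e-04,  2.86497283e-04,
        -3.07964800e-01],
       [ 4.28481733e-04,  3.14410683e-01, -9.49286963e-01,
        -7.05225669e+01],
       [ 3.82476907e-04,  9.49286929e-01,  3.14410845e-01,
         8.09131022e+01],
       [ 0.00000000e+00,  0.00000000e+00,  0.00000000e+00,
         1.00000000e+00]])}
```

View pictures.

View pics/top0.png

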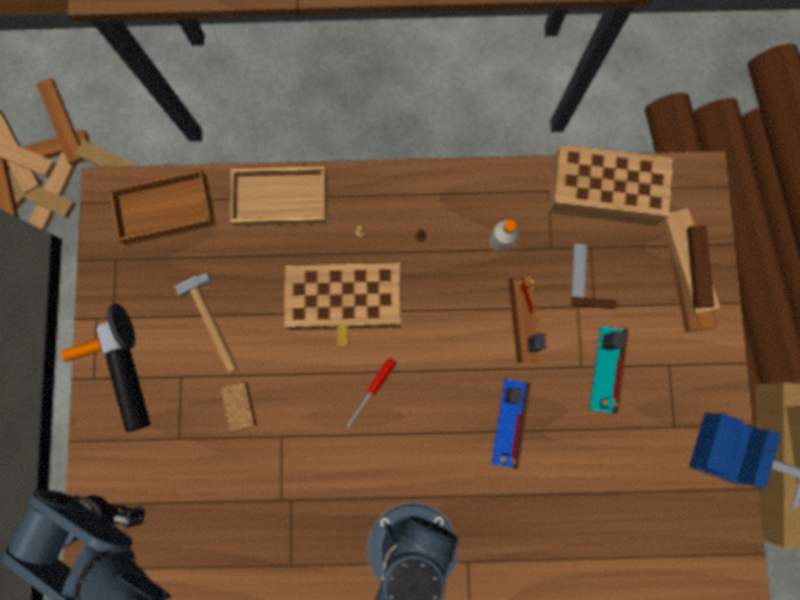

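View pics/scene0.png

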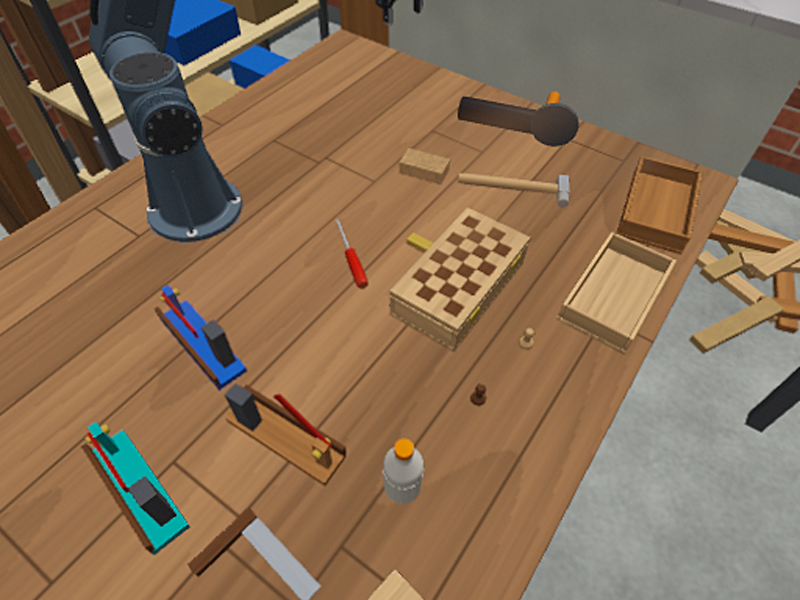

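```bash
cat > h.py <<'E'
import numpy as np, cv2
from bench import sensors, vision, r
F=np.diag([1.,-1,-1])
def cam(name,st=None):
    i=vision.camera_info(name); K=np.array([[i["fx"],0,i["cx"]],[0,i["fy"],i["cy"]],[0,0,1]])
    if name=="wrist":
        T=np.eye(4);T[:3,:3]=st["ee_rot"];T[:3,3]=st["tool_pos"];T=T@i["hand_eye"]
    else: T=i["world_from_camera"]
    return K,i["dist_coeffs"],T
def px2w(c,uv,z):
    K,d,T=c; uv=np.array(uv,float).reshape(-1,1,2)
    n=cv2.undistortPoints(uv,K,d).reshape(-1,2); z=np.broadcast_to(z,len(n))
    D=np.c_[n,np.ones(len(n))]@F@T[:3,:3].T
    return T[:3,3]+D*((z-T[2,3])/D[:,2])[:,None]
def w2px(c,P):
    K,d,T=c; X=(np.atleast_2d(P)-T[:3,3])@T[:3,:3]@F
    return cv2.projectPoints(X,np.zeros(3),np.zeros(3),K,d)[0].reshape(-1,2)
def shot(name,tag):
    st=sensors.state(); im=vision.read_camera(name)[...,::-1].copy()
    cv2.imwrite(f"pics/{tag}.png",im); np.savez(f"pics/{tag}.npz",tool_pos=st["tool_pos"],ee_rot=st["ee_rot"])
    return st,im
E
python3 - <<'E'
from h import *
np.set_printoptions(precision=1,suppress=True)
c=cam("top"); s=.64
print(px2w(c,np.array([(285,265),(400,263),(401,326),(286,327)])*s,78))
print("tab",px2w(c,np.array([(343,343)])*s,78))
print("gauge post top, pivot",px2w(c,np.array([(537,343)])*s,110),px2w(c,np.array([(529,282)])*s,85))
print("base corners",px2w(c,np.array([(510,279),(517,361)])*s,40))
c=cam("scene")
print("lid corners",px2w(c,np.array([(391,293),(452,332),(529,238),(469,209)])*s,78))
print("post top, pivot",px2w(c,np.array([(240,391)])*s,110),px2w(c,np.array([(321,448)])*s,85))
print("base near left",px2w(c,np.array([(228,420),(325,480)])*s,0))
print("sd,block,pawns",px2w(c,np.array([(355,268),(338,222),(478,400),(527,345),(403,497)])*s,10))
E
```

```text
[[686.1 293.2  78. ]
 [683.9  12.2  78. ]
 [529.   13.3  78. ]
 [533.4 290.4  78. ]]
tab [[491.4 153.3  78. ]]
gauge post top, pivot [[ 477.1 -304.6  110. ]] [[ 627.6 -298.3   85. ]]
base corners [[ 644.9 -260.3   40. ]
 [ 440.7 -267.7   40. ]]
lid corners [[544.9  12.1  78. ]
 [684.1   3.8  78. ]
 [687.7 291.3  78. ]
 [545.3 292.9  78. ]]
post top, pivot [[ 483.5 -306.6  110. ]] [[ 638.4 -298.    85. ]]
base near left [[ 445.1 -329.1    0. ]
 [ 648.5 -312.6    0. ]]
sd,block,pawns [[ 413.1   66.1   10. ]
 [ 298.2  151.2   10. ]
 [ 778.   -49.2   10. ]
 [ 794.4  104.8   10. ]
 [ 768.2 -264.5   10. ]]
```

>>> arm_command:
  rows: "-1.1 0 -1.17 -0.6; -2.2 0 -2.34 -1.2; -3.3 0 -3.5 -1.8; -4.4 0 -4.7 -2.4; -5.5 0 -5.85 -2.8"
  grip: 0.8

```text
time: 0.52
tool_pos: [258.0, 436.6, 302.9]
ee_rot: [[-0.008, -0.001, -1.0], [1.0, -0.002, -0.008], [-0.002, -1.0, 0.001]]
force: [1.9, -0.8, 0.1]
opening: 68.1
```

>>> arm_command:
  rows: "-1.3 0 -0.9 0; -2.6 0 -1.8 0; -3.9 0 -2.7 0; -5.2 0 -3.6 0; -6.5 0 -4.5 0"

```text
time: 0.93
tool_pos: [372.3, 273.2, 303.0]
ee_rot: [[-0.008, -0.002, -1.0], [1.0, -0.003, -0.008], [-0.003, -1.0, 0.002]]
force: [0.5, -0.2, 0.2]
opening: 68.2
```

>>> arm_command:
  rows: "-1.5 0 -0.5 0; -3.1 0 -0.9 0; -4.7 0 -1.2 0; -6.3 0 -1.4 0; -7.9 0 -1.5 0"

```text
time: 1.35
tool_pos: [411.7, 74.1, 303.4]
ee_rot: [[-0.008, -0.001, -1.0], [1.0, -0.003, -0.008], [-0.003, -1.0, 0.001]]
force: [1.0, -0.6, 0.7]
opening: 68.4
```

>>> arm_command:
  rows: "-1.6 0 0 0; -3.2 0 0 0; -4.8 0 0 0; -6.4 0 0 0; -8 0 0 0"

```text
time: 1.77
tool_pos: [412.6, -127.8, 303.8]
ee_rot: [[-0.007, -0.001, -1.0], [1.0, -0.002, -0.007], [-0.002, -1.0, 0.001]]
force: [1.1, 0.7, 0.8]
opening: 68.3
```

>>> arm_command:
  rows: "-1.6 0 -0.2 0; -3.2 0 -0.4 0; -4.8 0 -0.6 0; -6.4 0 -0.6 0; -6.4 0 -0.6 0"

```text
time: 2.18
tool_pos: [429.9, -295.7, 304.4]
ee_rot: [[-0.002, 0.002, -1.0], [1.0, -0.009, -0.002], [-0.009, -1.0, -0.002]]
force: [0.4, 0.0, -0.4]
opening: 68.3
```

Run:
```python
from h import *
st,im=shot("wrist","w1"); print(st["tool_pos"])
cv2.imwrite("pics/w1b.png",cv2.resize(im,(800,600),interpolation=cv2.INTER_CUBIC))
```

```text
[ 429.89646152 -295.68322903  304.41267915]
```

View pics/w1b.png

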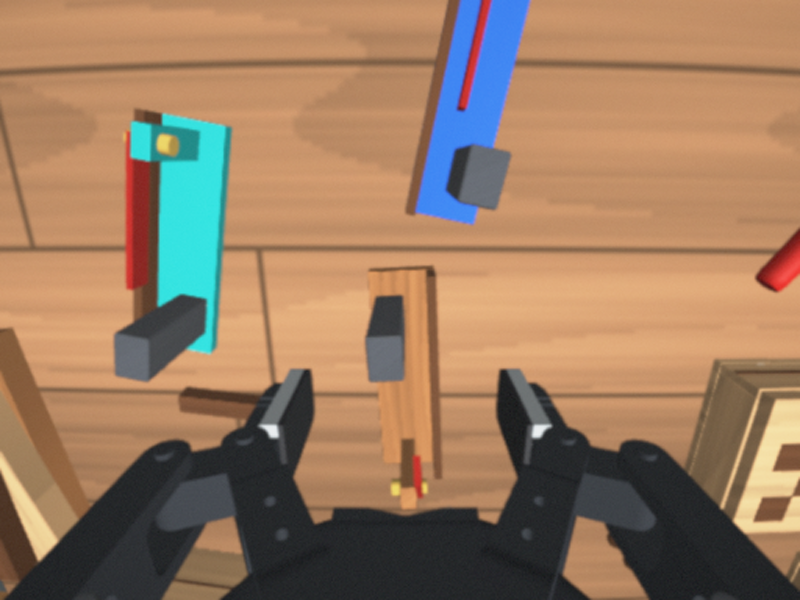

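```bash
python3 - <<'E'
from h import *
np.set_printoptions(precision=1,suppress=True)
st=dict(np.load("pics/w1.npz")); c=cam("wrist",st); s=.64
t=px2w(c,np.array([(368,340),(403,338),(404,380),(367,381)])*s,110); print(t,t.mean(0))
print("base front",px2w(c,np.array([(369,272)])*s,15),px2w(c,np.array([(434,268),(441,478)])*s,40))
print("pin",px2w(c,np.array([(395,489),(425,489)])*s,70))
print("left base edge",px2w(c,np.array([(369,272),(385,461)])*s,15))
print("blade tip?",px2w(c,np.array([(417,457)])*s,[140]))
print("box corner",px2w(c,np.array([(765,391)])*s,78))
E
python3 - <<'E'
import cv2
im=cv2.imread("pics/scene_raw.png")[225:320,130:235]
cv2.imwrite("pics/g.png",cv2.resize(im,None,fx=6,fy=6,interpolation=cv2.INTER_CUBIC))
E
```

```text
[[ 468.3 -323.2  110. ]
 [ 466.6 -298.8  110. ]
 [ 499.6 -298.1  110. ]
 [ 500.7 -324.8  110. ]] [ 483.8 -311.2  110. ]
base front [[ 444.7 -330.6   15. ]] [[ 434.4 -274.1   40. ]
 [ 650.7 -261.5   40. ]]
pin [[ 636.8 -306.6   70. ]
 [ 636.5 -278.9   70. ]]
left base edge [[ 444.7 -330.6   15. ]
 [ 651.3 -319.    15. ]]
blade tip? [[ 542.5 -288.7  140. ]]
box corner [[528.5   4.3  78. ]]
```

View pics/g.png

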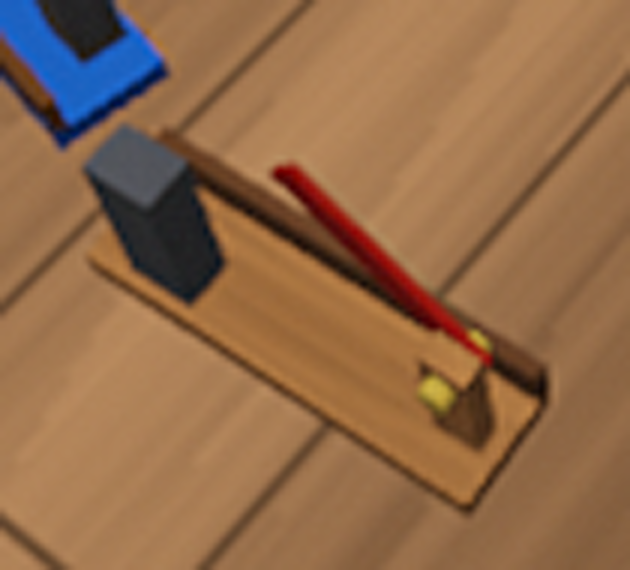

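>>> arm_command:
  rows: "-0.3 0 -1 -0.3; -0.62 0 -2.16 -0.63; -0.62 0.5 -2.16 -0.63; -0.62 1.5 -2.16 -0.63; -0.62 2.5 -2.16 -0.63"

```text
time: 2.65
tool_pos: [483.6, -306.3, 241.3]
ee_rot: [[-0.059, 0.001, -0.998], [0.998, -0.005, -0.059], [-0.005, -1.0, -0.001]]
force: [-0.8, -0.6, -0.4]
opening: 68.0
```

Run:
```python
from h import *
np.set_printoptions(precision=3,suppress=True)
a=np.radians(3.25);R=np.array([[np.cos(a),-np.sin(a),0],[np.sin(a),np.cos(a),0],[0,0,1]])
o=np.array([484,-311,0])-R@[-65,-12,0]
def ang(c,uv,tag):
    K,d,T=c; n=cv2.undistortPoints(np.array(uv,float).reshape(-1,1,2),K,d).reshape(-1,2)
    D=np.c_[n,np.ones(len(n))]@F@T[:3,:3].T@R; p0=R.T@(T[:3,3]-o)
    P=p0+D*((7.5-p0[1])/D[:,1])[:,None]; print(tag,P)
    print(np.arctan2(P[:,2]-70,85-P[:,0]),np.hypot(P[:,2]-70,85-P[:,0]))
ang(cam("scene"),[(130+288/6,225+176/6),(130+276/6,225+174/6),(130+296/6,225+167/6)],"tip c, low, high")
ang(cam("wrist",dict(np.load("pics/w1.npz"))),[(418*.64,457*.64)],"w")
print(sensors.state()["tool_pos"])
```

```text
tip c, low, high [[  3.835   7.5   134.588]
 [ -3.393   7.5   128.981]
 [ 10.656   7.5   148.717]]
[0.672 0.588 0.814] [103.728 106.265 108.275]
w [[  1.693   7.5   131.538]]
[0.636] [103.572]
[ 483.64  -306.307  241.267]
```

>>> arm_command:
  rows: "-0.19 1 0 0; -0.19 2.2 0 0; -0.19 3.2 0 0; -0.19 4.1 0 0; -0.19 4.1 0 0"

```text
time: 3.07
tool_pos: [481.7, -308.2, 134.5]
ee_rot: [[-0.06, -0.007, -0.998], [0.998, 0.003, -0.06], [0.003, -1.0, 0.007]]
force: [-0.9, 1.0, -0.6]
opening: 68.5
```

>>> arm_command:
  rows: "0 0 0 0; 0 0 0 0; 0 0 0 0; 0 0 0 0; 0 0 0 0"
  grip: 0.1
  force: 60

```text
time: 3.48
tool_pos: [482.6, -309.3, 136.1]
ee_rot: [[-0.059, -0.004, -0.998], [0.998, -0.0, -0.059], [-0.0, -1.0, 0.004]]
force: [0.3, -2.2, 1.4]
opening: 25.2
```

>>> arm_command:
  rows: "0 0 0 0; 0 0 0 0; 0 0 0 0; 0 0 0 0; 0 0 0 0"

```text
time: 3.9
tool_pos: [482.2, -309.0, 136.1]
ee_rot: [[-0.059, -0.004, -0.998], [0.998, 0.001, -0.059], [0.001, -1.0, 0.004]]
force: [-0.2, -0.1, -1.1]
opening: 25.3
```

>>> arm_command:
  rows: "0 -0.2 0 0; 0 -0.4 0 0; 0 -0.6 0 0; 0.5 -0.6 -0.1 0; 1.2 -0.6 -0.3 0"

```text
time: 4.32
tool_pos: [488.4, -279.5, 151.7]
ee_rot: [[-0.057, -0.003, -0.998], [0.998, -0.001, -0.057], [-0.001, -1.0, 0.003]]
force: [-0.6, -0.2, -5.4]
opening: 25.1
```

>>> arm_command:
  rows: "1 0 -0.3 0.2; 2.2 0 -0.7 0.4; 3.4 0 -1.1 0.6; 4.6 0 -1.5 0.76; 5.6 0 -1.8 0.76"

```text
time: 4.73
tool_pos: [525.2, -134.1, 151.5]
ee_rot: [[0.009, -0.003, -1.0], [1.0, -0.0, 0.009], [-0.0, -1.0, 0.003]]
force: [0.3, 0.0, -5.8]
opening: 25.6
```

Run:
```python
from h import *
st,im=shot("wrist","w2"); print(st["tool_pos"],st["ee_rot"][:,0],st["force"],st["wrist_torque"])
cv2.imwrite("pics/w2b.png",cv2.resize(im,(800,600),interpolation=cv2.INTER_CUBIC))
```

```text
[ 525.19756949 -134.13113988  151.52441414] [ 9.20206203e-03  9.99957654e-01 -1.15085013e-04] [ 0.31215992  0.04648123 -5.77800455] [ 0.01655462  0.09917903 -0.02755257]
```

View pics/w2b.png

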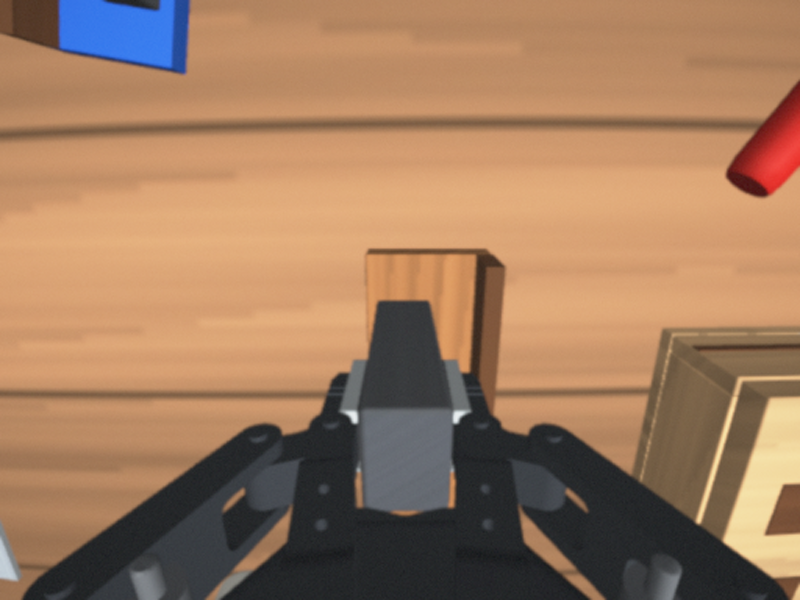

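Run:
```python
from h import *
np.set_printoptions(precision=1,suppress=True)
st=dict(np.load("pics/w2.npz")); c=cam("wrist",st); s=.64
print("bottom",px2w(c,np.array([(664,330),(637,472)])*s,0))
print("z62 ",px2w(c,np.array([(742,379),(693,545)])*s,62))
print("z78 ",px2w(c,np.array([(742,379),(768,397),(722,548)])*s,78))
print("fence",px2w(c,np.array([(505,267),(496,412)])*s,40+15))
im=cv2.imread("pics/w2.png")[195:384,390:512]
cv2.imwrite("pics/w2c.png",cv2.resize(im,None,fx=4.5,fy=3.1*1.0,interpolation=cv2.INTER_CUBIC) if 0 else cv2.resize(im,None,fx=3.15,fy=3.15,interpolation=cv2.INTER_CUBIC))
```

```text
bottom [[538.5  17.9   0. ]
 [641.3  19.9   0. ]]
z62  [[536.6  16.7  62. ]
 [635.8  17.1  62. ]]
z78  [[527.4   1.7  78. ]
 [536.1  15.5  78. ]
 [619.6  17.3  78. ]]
fence [[486.2 -92.4  55. ]
 [555.9 -91.9  55. ]]
```

View pics/w2c.png

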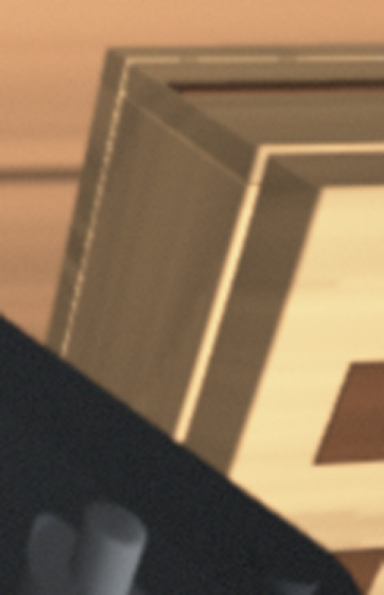

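>>> arm_command:
  rows: "1 0 -0.1 0; 2 0 -0.3 0; 3 0 -0.44 0; 4 0 -0.44 0; 4 0 -0.44 0"

```text
time: 5.2
tool_pos: [536.6, -26.6, 152.1]
ee_rot: [[0.001, -0.004, -1.0], [1.0, 0.003, 0.001], [0.003, -1.0, 0.004]]
force: [0.3, 0.5, -5.2]
opening: 25.4
```

>>> arm_command:
  rows: "0 0.3 0 0; 0 0.55 0 0; 0 0.6 0 0; 0 0.6 0 0; 0 0.6 0 0"

```text
time: 5.62
tool_pos: [536.4, -27.4, 136.8]
ee_rot: [[0.003, -0.005, -1.0], [1.0, 0.003, 0.003], [0.003, -1.0, 0.005]]
force: [1.3, 0.3, -5.3]
opening: 25.3
```

>>> arm_command:
  rows: "0.04 0.03 0 0; 0.08 0.03 0 0; 0.12 0.03 0 0; 0.16 0.03 0 0; 0.16 0.03 0 0"

```text
time: 6.03
tool_pos: [536.8, -25.1, 136.4]
ee_rot: [[0.001, -0.004, -1.0], [1.0, -0.0, 0.001], [-0.0, -1.0, 0.004]]
force: [-1.4, -7.1, -2.7]
opening: 25.5
```

>>> arm_command:
  rows: "0.05 0.02 0 0; 0.1 0.02 0 0; 0.16 0.02 0 0; 0.2 0.02 0 0; 0.2 0.02 0 0"

```text
time: 6.45
tool_pos: [537.0, -24.2, 136.6]
ee_rot: [[-0.002, -0.003, -1.0], [1.0, -0.008, -0.002], [-0.008, -1.0, 0.003]]
force: [-4.1, -17.8, 0.3]
opening: 25.3
```

>>> arm_command:
  rows: "-0.1 0 0 0; -0.16 0 0 0; -0.16 0 0 0; -0.16 0 0 0; -0.16 0 0 0"

```text
time: 6.87
tool_pos: [537.1, -27.7, 136.6]
ee_rot: [[-0.002, -0.003, -1.0], [1.0, -0.007, -0.002], [-0.007, -1.0, 0.003]]
force: [0.7, -1.0, -3.2]
opening: 25.6
```

>>> arm_command:
  rows: "0 0 0 0; 0 0 0 0; 0 0 0 0; 0 0 0 0; 0 0 0 0"
  grip: 0.45

```text
time: 7.28
tool_pos: [537.4, -27.6, 136.9]
ee_rot: [[-0.002, -0.002, -1.0], [1.0, -0.007, -0.002], [-0.007, -1.0, 0.003]]
force: [0.3, 0.3, 0.2]
opening: 38.4
```

>>> arm_command:
  rows: "0 -0.8 0 0; 0 -1.6 0 0; 0 -3.2 0 0; 0 -4.8 0 0; 0 -6 0 0"

```text
time: 7.7
tool_pos: [538.2, -26.5, 289.8]
ee_rot: [[-0.002, 0.0, -1.0], [1.0, -0.008, -0.002], [-0.008, -1.0, -0.0]]
force: [1.2, 0.1, -0.0]
opening: 38.2
```

>>> arm_command:
  rows: "0 0 1 0; 0 0 2 0; 0 0 3 0; 0 0 3.2 0; 0 0 3.2 0"

```text
time: 8.12
tool_pos: [456.4, -26.3, 290.0]
ee_rot: [[-0.002, -0.001, -1.0], [1.0, -0.008, -0.002], [-0.008, -1.0, 0.001]]
force: [-0.5, 0.0, -1.0]
opening: 38.5
```

Run:
```python
from h import *
st,im=shot("wrist","w3"); print(st["tool_pos"],st["ee_rot"][:,0])
shot("scene","s3")
cv2.imwrite("pics/w3b.png",cv2.resize(im[90:384,190:512],None,fx=2.4,fy=2.0 if 0 else 2.04,interpolation=cv2.INTER_CUBIC) if 0 else cv2.resize(im[90:384,190:512],None,fx=2,fy=2,interpolation=cv2.INTER_CUBIC))
```

```text
[456.41325077 -26.31934319 289.97839553] [-0.00192898  0.99996919 -0.00760934]
```

View pics/w3b.png

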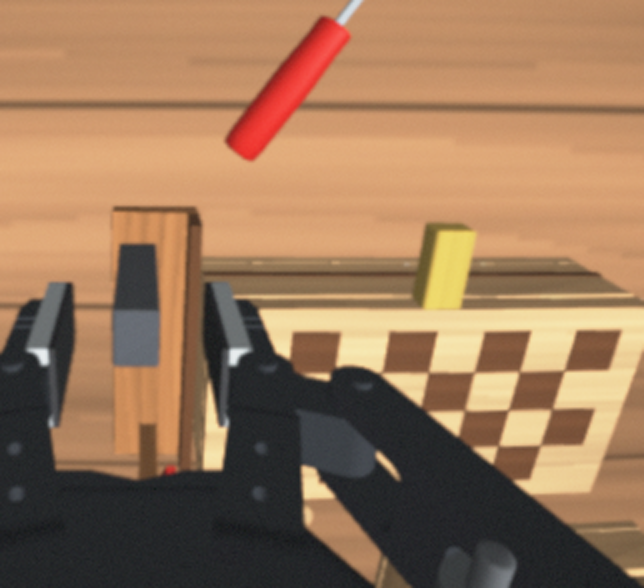

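Run:
```python
import cv2
im=cv2.imread("pics/s3.png"); im=im[130:260,195:325]
cv2.imwrite("pics/s3c.png",cv2.resize(im,None,fx=4.6,fy=4.6,interpolation=cv2.INTER_CUBIC))
```

```text
(no output)
```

View pics/s3c.png

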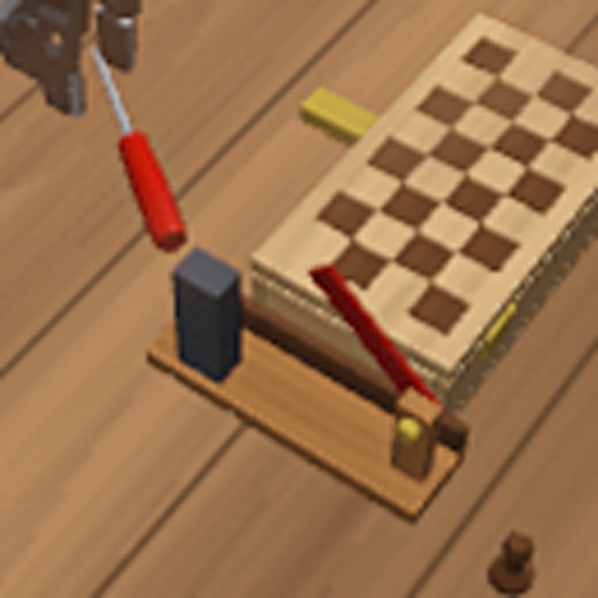

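>>> arm_command:
  rows: "-0.6 0 -1.3 0; -1.2 0 -2.6 0; -1.8 0 -3.9 0; -2.4 0 -5.2 0; -2.8 0 -6.3 0"
  grip: 0
  force: 40

```text
time: 8.63
tool_pos: [620.8, -98.5, 291.0]
ee_rot: [[-0.002, 0.006, -1.0], [1.0, -0.01, -0.002], [-0.01, -1.0, -0.006]]
force: [0.1, 0.5, 0.0]
opening: 0.2
```

>>> arm_command:
  rows: "0 1 0 0; 0 2.4 0 0; 0 3.8 0 0; 0 5.2 0 0; 0 6.2 0 0"

```text
time: 9.05
tool_pos: [622.1, -100.0, 132.2]
ee_rot: [[-0.002, 0.004, -1.0], [1.0, -0.009, -0.002], [-0.009, -1.0, -0.004]]
force: [-0.1, 0.4, -0.3]
opening: -0.2
```

>>> arm_command:
  rows: "0 1 -0.1 0; 0 1.7 0.1 0; 0 2 0.2 0; 0 2 0.2 0; 0 2 0.2 0"

```text
time: 9.47
tool_pos: [618.2, -100.6, 82.0]
ee_rot: [[-0.002, 0.004, -1.0], [1.0, -0.009, -0.002], [-0.009, -1.0, -0.004]]
force: [-0.3, 0.8, 0.3]
opening: 0.1
```

>>> arm_command:
  rows: "0.3 0 0 0; 0.6 0 0 0; 0.9 0 0 0; 1.2 0 0 0; 1.2 0 0 0"

```text
time: 9.88
tool_pos: [618.1, -68.5, 82.4]
ee_rot: [[-0.004, 0.005, -1.0], [1.0, -0.009, -0.004], [-0.009, -1.0, -0.005]]
force: [-0.7, 0.2, 0.0]
opening: 0.0
```

>>> arm_command:
  rows: "0.06 0 0 0; 0.12 0 0 0; 0.18 0 0 0; 0.24 0 0 0; 0.3 0 0 0"

```text
time: 10.3
tool_pos: [618.0, -61.1, 82.3]
ee_rot: [[-0.003, 0.005, -1.0], [1.0, -0.009, -0.003], [-0.009, -1.0, -0.005]]
force: [0.4, -1.1, -0.7]
opening: -0.0
```

>>> arm_command:
  rows: "0.04 0 0 0; 0.08 0 0 0; 0.12 0 0 0; 0.16 0 0 0; 0.16 0 0 0"

```text
time: 10.72
tool_pos: [618.0, -56.9, 82.3]
ee_rot: [[-0.003, 0.004, -1.0], [1.0, -0.009, -0.003], [-0.009, -1.0, -0.004]]
force: [-0.0, 0.7, 0.2]
opening: -0.1
```

>>> arm_command:
  rows: "0.04 0 0 0; 0.08 0 0 0; 0.12 0 0 0; 0.16 0 0 0; 0.16 0 0 0"

```text
time: 11.13
tool_pos: [618.2, -53.1, 82.4]
ee_rot: [[-0.004, 0.005, -1.0], [1.0, -0.009, -0.004], [-0.009, -1.0, -0.005]]
force: [0.2, -1.6, 1.3]
opening: 0.1
```

>>> arm_command:
  rows: "-0.6 0 0 0; -1.2 0 0 0; -1.2 0 0 1.3; -1.2 0 0 2.6; -1.2 0 0 3.9"

```text
time: 11.55
tool_pos: [618.3, -85.2, 82.6]
ee_rot: [[0.338, 0.005, -0.941], [0.941, -0.009, 0.338], [-0.007, -1.0, -0.008]]
force: [0.4, 0.4, -0.7]
opening: -0.3
```

```bash
python3 -c "
from h import *
s=sensors.state();print(s['joint_pos'],s['ee_rot'][:,0],s['force'])"
```

```text
[-0.31306067  0.82625815  1.5740316  -0.01101812  0.73353845 -1.53138372] [ 0.33757266  0.94127248 -0.00712931] [ 0.35367625  0.40925661 -0.666287  ]
```

>>> arm_command:
  rows: "0 0 0 1.4; 0 0 0 2.8; 0 0 0 4.2; 0 0 0 5.6; 0 0 0 7"

```text
time: 11.97
tool_pos: [618.4, -87.0, 82.5]
ee_rot: [[0.821, 0.005, -0.571], [0.571, -0.01, 0.821], [-0.001, -1.0, -0.011]]
force: [-0.3, 0.7, 0.5]
opening: 0.0
```

>>> arm_command:
  rows: "0 0 0 1.4; 0 0 0 2.8; 0 0 0 4.2; 0 0 0 5.6; 0 0 0 6.9"

```text
time: 12.38
tool_pos: [618.4, -88.7, 82.5]
ee_rot: [[1.0, 0.006, 0.001], [-0.001, -0.01, 1.0], [0.006, -1.0, -0.01]]
force: [-0.6, -0.1, 0.7]
opening: -0.3
```

>>> arm_command:
  rows: "0 0 0.3 0; 0 0 0.6 0; 0 0 0.9 0; 0 0 1.1 0; 0 0 1.15 0"

```text
time: 12.8
tool_pos: [618.2, -58.6, 82.1]
ee_rot: [[1.0, 0.005, -0.001], [0.001, -0.009, 1.0], [0.005, -1.0, -0.009]]
force: [0.5, 0.4, -0.7]
opening: -0.0
```

>>> arm_command:
  rows: "0 0 0.04 0; 0 0 0.08 0; 0 0 0.12 0; 0 0 0.16 0; 0 0 0.16 0"

```text
time: 13.22
tool_pos: [618.4, -55.0, 82.1]
ee_rot: [[1.0, 0.006, -0.001], [0.001, -0.01, 1.0], [0.006, -1.0, -0.01]]
force: [1.2, -1.4, -0.1]
opening: -0.0
```

>>> arm_command:
  rows: "0 0 0.04 0; 0 0 0.08 0; 0 0 0.12 0; 0 0 0.12 0; 0 0 0.12 0"

```text
time: 13.63
tool_pos: [618.0, -54.0, 82.1]
ee_rot: [[1.0, 0.004, -0.002], [0.002, -0.013, 1.0], [0.004, -1.0, -0.013]]
force: [-2.5, -9.6, -1.2]
opening: 0.3
```

>>> arm_command:
  rows: "0 0 -0.5 0; 0 0 -1.5 0; 0 -0.5 -2.2 0; 0 -1.8 -2.4 0; 0 -3.2 -2.4 0"

```text
time: 14.05
tool_pos: [616.6, -114.7, 161.8]
ee_rot: [[1.0, 0.0, 0.001], [-0.001, -0.01, 1.0], [0.0, -1.0, -0.01]]
force: [0.8, 0.5, 0.2]
opening: -0.1
```

>>> arm_command:
  rows: "0 -1.5 0 -1.4; 0 -3 0 -2.8; 0 -4.5 0 -4.2; 0 -6 0 -5.6; 0 -6 0 -7"

```text
time: 14.47
tool_pos: [619.9, -114.2, 320.8]
ee_rot: [[0.816, 0.016, -0.578], [0.578, -0.015, 0.816], [0.005, -1.0, -0.021]]
force: [0.4, -0.5, 1.1]
opening: 0.0
```

>>> arm_command:
  rows: "0 0 0 -1.4; 0 0 0 -2.8; 0 0 0 -4.2; 0 0 0 -5.6; 0 0 0 -7"

```text
time: 14.88
tool_pos: [619.6, -114.2, 320.8]
ee_rot: [[0.332, 0.016, -0.943], [0.943, -0.013, 0.332], [-0.007, -1.0, -0.019]]
force: [-0.7, 0.7, 0.1]
opening: -0.1
```

>>> arm_command:
  rows: "0 0 0 -1.4; 0 0 0 -2.8; 0 0 0 -3.9; 0 0 0 -3.9; 0 0 0 -3.9"
  grip: 0.6

```text
time: 15.3
tool_pos: [619.3, -114.1, 320.7]
ee_rot: [[0.001, 0.015, -1.0], [1.0, -0.012, 0.001], [-0.012, -1.0, -0.015]]
force: [-0.3, 1.0, -0.4]
opening: 51.5
```

>>> arm_command:
  rows: "0.8 0 1.3 0; 1.6 0 2.6 0; 2.4 0 3.9 0; 3.2 0 5.2 0; 4 0 6.4 0"

```text
time: 15.72
tool_pos: [457.3, -13.1, 316.9]
ee_rot: [[0.004, 0.014, -1.0], [1.0, -0.011, 0.004], [-0.011, -1.0, -0.015]]
force: [0.1, 0.0, -0.4]
opening: 51.0
```

>>> arm_command:
  rows: "1.4 0 0.2 0; 2.8 0 0.4 0; 4.2 0 0.6 0; 5.2 0 0.6 0; 5.2 0 0.6 0"

```text
time: 16.13
tool_pos: [441.9, 120.5, 315.5]
ee_rot: [[0.002, 0.015, -1.0], [1.0, -0.009, 0.002], [-0.009, -1.0, -0.015]]
force: [-0.6, 0.3, 0.1]
opening: 51.4
```

Run:
```python
from h import *
st,im=shot("wrist","w4"); print(st["tool_pos"],st["ee_rot"][:,0])
shot("scene","s4")
cv2.imwrite("pics/w4b.png",cv2.resize(im,(800,600),interpolation=cv2.INTER_CUBIC))
```

```text
[441.85135775 120.49295979 315.47219473] [ 0.00189949  0.99995871 -0.00888655]
```

View pics/w4b.png

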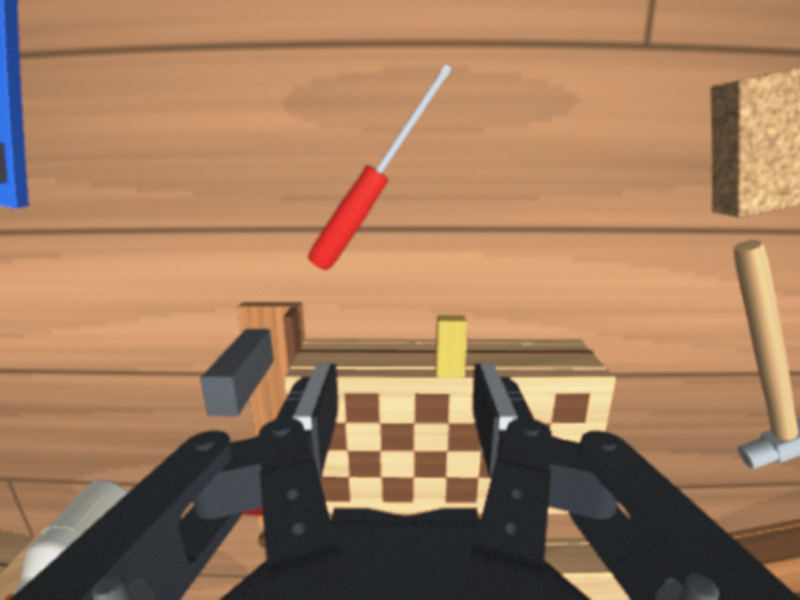

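Run:
```python
from h import *
from scipy.optimize import minimize
np.set_printoptions(precision=3,suppress=True)
c=cam("wrist",dict(np.load("pics/w4.npz"))); s=.64
print("tab near end top",px2w(c,np.array([(438,321),(466,321),(441,377),(466,377)])*s,78))
print("lid near edge",px2w(c,np.array([(287,377),(614,377)])*s,78))
print("fence top/front",px2w(c,np.array([(302,304)])*s,40), "post top",px2w(c,np.array([(204,375),(246,375),(240,415),(206,413)])*s,110).mean(0))
cs=cam("scene"); im=cv2.imread("pics/s4.png"); x0,y0=195,130
hsv=cv2.cvtColor(im,cv2.COLOR_BGR2HSV); m=(((hsv[...,0]<5)|(hsv[...,0]>174))&(hsv[...,1]>170)&(hsv[...,2]>60)).astype(np.uint8)
m[:182]=0;m[260:]=0;m[:,:255]=0;m[:,310:]=0
print("red px",m.sum(),np.argwhere(m).min(0),np.argwhere(m).max(0))
S=8
def sil(p,o):
    th,du,dv=p; u=np.array([-np.cos(th),0,np.sin(th)]);n=np.array([np.sin(th),0,np.cos(th)])
    piv=o+[85,7.5,70]; P=[piv+a*u+b*n+[0,e,0] for a in(0,115) for b in(-10,10) for e in(-2.5,2.5)]
    q=w2px(cs,P)+[du,dv]; h=cv2.convexHull(((q+.5-[255,180])*S).astype(np.float32))
    I=np.zeros((80*S,60*S),np.uint8); cv2.fillConvexPoly(I,h.astype(np.int32),1)
    return cv2.resize(I.astype(np.float32),(60,80),interpolation=cv2.INTER_AREA)
mm=cv2.GaussianBlur(m[180:260,255:315].astype(np.float32),(0,0),.7)
for off in [(600,-13.2,0),(603,-13.2,0),(603,-16,0)]:
    o=np.array(off); f=lambda p:((cv2.GaussianBlur(sil(p,o),(0,0),.7)-mm)**2).sum()
    b=min((minimize(f,[t,0,0],method="Nelder-Mead",options=dict(initial_simplex=[[t,0,0],[t+.1,0,0],[t,2,0],[t,0,2]])) for t in(.5,.65,.8)),key=lambda r:r.fun)
    print(off,b.x,b.fun,mm.sum())
crop=im[150:260,215:325].copy(); p=b.x
cs_=sil(p,o);big=cv2.resize(im[180:260,255:315],None,fx=7,fy=7,interpolation=cv2.INTER_CUBIC)
e=cv2.findContours((cv2.resize(cs_,None,fx=7,fy=7)>.5).astype(np.uint8),0,1)[0]; cv2.drawContours(big,e,-1,(0,255,0),1)
cv2.imwrite("pics/s4c.png",big)
```

```text
tab near end top [[486.142 144.569  78.   ]
 [486.102 166.883  78.   ]
 [536.845 148.383  78.   ]
 [536.808 169.337  78.   ]]
lid near edge [[537.586  18.58   78.   ]
 [537.076 294.605  78.   ]]
fence top/front [[485.823  26.509  40.   ]] post top [535.351 -21.789 110.   ]
red px 150 [187 263] [214 288]
(600, -13.2, 0) [ 0.722  0.25  -0.094] 36.874420166015625 150.0
(603, -13.2, 0) [0.719 0.177 0.26 ] 37.23084259033203 150.0
(603, -16, 0) [ 0.715  0.223 -1.167] 36.82319641113281 150.0
```

View pics/s4c.png

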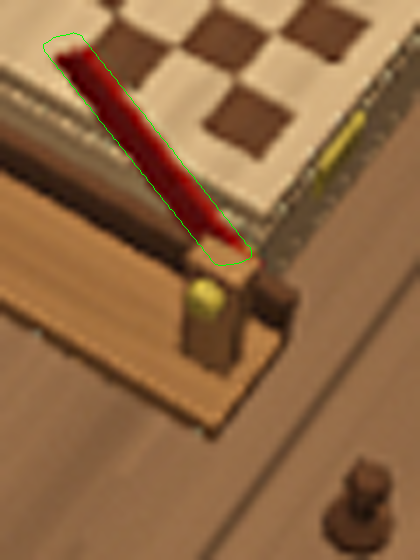

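Run:
```python
from h import *
cs=cam("scene"); im=cv2.imread("pics/s4.png")
for y in (-6,-9):
  for th in (.5,.55,.6,.65,.7,.75):
    piv=np.array([687,y,70.]);q=w2px(cs,[piv,piv+110*np.array([-np.cos(th),0,np.sin(th)])]);d=q[0]-q[1];print(y,th,q.round(1).tolist(),round(d[1]/d[0],3))
b=im[180:222,258:295].astype(float);red=np.clip((b[...,2]-np.maximum(b[...,0],b[...,1]))-0.45*b[...,2],0,None)
# per-row centroid & weight of red-dominance
for i in range(0,42,1):
    w=red[i]; 
    if w.sum()>20: print(180+i,round((w*np.arange(258,295)).sum()/w.sum(),2),round(w.sum()/60,1))
```

```text
-6 0.5 [[288.0, 217.0], [259.8, 189.1]] 0.989
-6 0.55 [[288.0, 217.0], [260.7, 188.5]] 1.043
-6 0.6 [[288.0, 217.0], [261.6, 187.9]] 1.101
-6 0.65 [[288.0, 217.0], [262.7, 187.5]] 1.164
-6 0.7 [[288.0, 217.0], [263.8, 187.1]] 1.233
-6 0.75 [[288.0, 217.0], [264.9, 186.7]] 1.31
-9 0.5 [[287.5, 217.7], [259.2, 189.8]] 0.988
-9 0.55 [[287.5, 217.7], [260.1, 189.2]] 1.042
-9 0.6 [[287.5, 217.7], [261.0, 188.6]] 1.1
-9 0.65 [[287.5, 217.7], [262.0, 188.2]] 1.163
-9 0.7 [[287.5, 217.7], [263.1, 187.8]] 1.232
-9 0.75 [[287.5, 217.7], [264.3, 187.4]] 1.308
187 266.84 2.4
188 265.73 5.0
189 266.76 4.1
190 267.69 4.2
191 268.21 4.8
192 268.95 4.4
193 269.5 4.0
194 270.08 3.4
195 271.13 3.4
196 271.74 4.3
197 272.19 4.1
198 273.2 3.9
199 273.96 3.7
200 274.74 4.2
201 275.63 4.1
202 276.34 3.6
203 277.02 3.5
204 277.81 3.9
205 278.92 4.7
206 279.46 4.6
207 280.45 4.5
208 281.43 4.0
209 282.21 4.6
210 282.73 4.1
211 283.03 4.1
212 284.17 4.5
213 285.63 4.0
214 287.69 2.4
215 288.69 0.8
```

>>> arm_command:
  rows: "0.7 0.5 -1.1 0; 1.44 1.5 -2.24 0; 1.44 3 -2.24 0; 1.44 4.5 -2.24 0; 1.44 5.5 -2.24 0"

```text
time: 16.65
tool_pos: [500.6, 150.6, 175.5]
ee_rot: [[0.006, 0.012, -1.0], [1.0, -0.012, 0.006], [-0.012, -1.0, -0.012]]
force: [-1.1, 0.8, 0.7]
opening: 51.0
```

```bash
python3 -c "
from h import *
s=sensors.state();print(s['tool_pos'],s['force'],s['joint_pos'])"
```

```text
[500.56321158 150.59347153 175.46174838] [-1.05242041  0.76462997  0.7213007 ] [ 0.08377123  0.58658126  1.80501301 -0.01866804  0.73924564 -1.46768715]
```

>>> arm_command:
  rows: "0.22 0.6 0.1 0; 0.22 1.2 0.1 0; 0.22 1.8 0.1 0; 0.22 1.8 0.1 0; 0.22 1.8 0.1 0"

```text
time: 17.07
tool_pos: [498.7, 154.4, 129.8]
ee_rot: [[0.008, 0.01, -1.0], [1.0, -0.012, 0.008], [-0.012, -1.0, -0.01]]
force: [0.1, 0.1, 1.1]
opening: 51.5
```

>>> arm_command:
  rows: "0 0 0 0; 0 0 0 0; 0 0 0 0; 0 0 0 0; 0 0 0 0"
  grip: 0.1
  force: 60

```text
time: 17.48
tool_pos: [499.5, 156.4, 131.2]
ee_rot: [[0.01, 0.014, -1.0], [1.0, -0.008, 0.01], [-0.008, -1.0, -0.014]]
force: [0.6, 10.5, 0.0]
opening: 22.3
```

>>> arm_command:
  rows: "0 -0.1 0 0; 0 -0.2 0 0; 0 -0.3 0 0; 0 -0.4 0 0; 0 -0.4 0 0"

```text
time: 17.9
tool_pos: [500.5, 156.5, 141.9]
ee_rot: [[0.01, 0.016, -1.0], [1.0, -0.008, 0.01], [-0.008, -1.0, -0.017]]
force: [3.1, 1.3, -6.4]
opening: 22.6
```

>>> arm_command:
  rows: "0 -0.68 -0.12 0; 0 -1.23 -0.26 0; 0 -1.76 -0.44 0; 0 -2.28 -0.66 0; 0 -2.79 -0.92 0"

```text
time: 18.32
tool_pos: [524.0, 156.5, 212.2]
ee_rot: [[0.01, 0.02, -1.0], [1.0, -0.008, 0.01], [-0.008, -1.0, -0.02]]
force: [9.6, 1.0, -14.5]
opening: 22.8
```

>>> arm_command:
  rows: "0 -0.42 -0.25 0; 0 -0.84 -0.56 0; 0 -1.17 -0.85 0; 0 -1.5 -1.16 0; 0 -1.5 -1.16 0"

```text
time: 18.73
tool_pos: [552.4, 156.4, 249.8]
ee_rot: [[0.011, 0.019, -1.0], [1.0, -0.007, 0.011], [-0.007, -1.0, -0.019]]
force: [3.8, 1.5, -14.3]
opening: 22.4
```

Run:
```python
from h import *
np.set_printoptions(precision=2,suppress=True)
s=sensors.state();print(s['tool_pos'],s['force'],s['opening'])
st,im=shot("scene","s5")
cv2.imwrite("pics/s5c.png",cv2.resize(im[120:260,225:365],None,fx=4.2,fy=4.2,interpolation=cv2.INTER_CUBIC))
```

```text
[552.4  156.39 249.84] [  3.83   1.54 -14.27] 22.41300430039069
```

View pics/s5c.png

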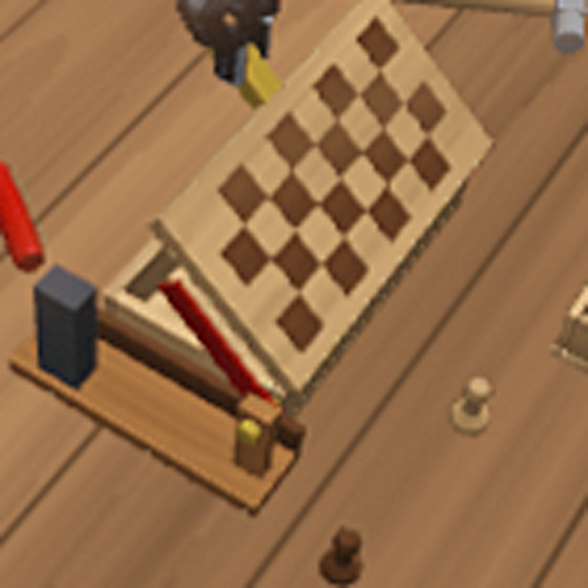

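Run:
```python
from h import *
np.set_printoptions(precision=3,suppress=True)
cs=cam("scene");K,d,T=cs
def onplane(uv,y):
    n=cv2.undistortPoints(np.array(uv,float).reshape(-1,1,2),K,d).reshape(-1,2)
    D=np.c_[n,np.ones(len(n))]@F@T[:3,:3].T; return T[:3,3]+D*((y-T[1,3])/D[:,1])[:,None]
for f in("s3","s4","s5"):
    im=cv2.resize(cv2.imread(f"pics/{f}.png").astype(np.float32),None,fx=4,fy=4,interpolation=cv2.INTER_CUBIC)
    ex=im[...,2]-1.0*np.maximum(im[...,1],im[...,0]); ratio=np.maximum(im[...,1],im[...,0])/np.maximum(im[...,2],1)
    m=(ratio<.42)&(im[...,2]>50)
    C=[];L=[];Rr=[]
    for v in range(191*4,209*4):
        xs=np.where(m[v,258*4:295*4])[0]+258*4
        if len(xs)>4:
            C.append(((xs.mean()+.5)/4-.5,(v+.5)/4-.5));L.append(((xs[0]+.5)/4-.5,C[-1][1]));Rr.append(((xs[-1]+.5)/4-.5,C[-1][1]))
    for nm,Q in(("c",C),("l",L),("r",Rr)):
        P=onplane(Q,-6); k=np.polyfit(P[:,0],P[:,2],1); print(f,nm,len(Q),"theta",np.arctan(-k[0]),"z at x=687",np.polyval(k,687))
P=onplane([(225+155/4.2,120+225/4.2),(225+290/4.2,120+400/4.2)],17.5); print(P,np.arctan2(P[0,2]-P[1,2],P[1,0]-P[0,0]))
for th in(.6,.65,.7,.75,.8):  # predicted lid corners: near top, near bottom, hinge-side top
    h=np.array([686,17.5,60]);u=np.array([-np.cos(th),0,np.sin(th)]);n=np.array([np.sin(-th),0,np.cos(th)])
    q=w2px(cs,[h+150*u+18*n,h+150*u+2*n,h+18*n,h+np.array([0,276,0])+150*u+18*n]); print(th,((q-[225,120])*4.2+1.6).round(0).tolist())
```

```text
s3 c 72 theta 0.7228463978322148 z at x=687 63.37225611558608
s3 l 72 theta 0.7499678558778414 z at x=687 45.49593671948401
s3 r 72 theta 0.6934736690720192 z at x=687 80.1848529657492
s4 c 72 theta 0.7377677441275033 z at x=687 68.84943742428379
s4 l 72 theta 0.7527101724350218 z at x=687 52.01285618943939
s4 r 72 theta 0.7189725841667173 z at x=687 85.16436522612833
s5 c 72 theta 0.746228974996808 z at x=687 67.81566082152005
s5 l 72 theta 0.7534332071332874 z at x=687 52.44606018073341
s5 r 72 theta 0.737938561550637 z at x=687 82.73927767863518
[[579.925  17.5   158.696]
 [693.548  17.5    56.296]] 0.7334887155166809
0.6 [[121.0, 207.0], [132.0, 226.0], [272.0, 373.0], [338.0, -19.0]]
0.65 [[126.0, 203.0], [138.0, 223.0], [271.0, 373.0], [343.0, -23.0]]
0.7 [[131.0, 201.0], [144.0, 220.0], [270.0, 373.0], [348.0, -26.0]]
0.75 [[137.0, 198.0], [150.0, 218.0], [269.0, 373.0], [354.0, -30.0]]
0.8 [[143.0, 197.0], [157.0, 216.0], [268.0, 373.0], [361.0, -32.0]]
```

Run:
```python
from h import *
cs=cam("scene")
for th in(.6,.65,.7,.75,.8):
    h=np.array([686,17.5,60]);u=np.array([-np.cos(th),0,np.sin(th)]);n=np.array([np.sin(th),0,np.cos(th)])
    q=w2px(cs,[h+150*u+18*n,h+150*u+2*n,h+18*n,h+2*n]); e=q[2]-q[0]; print(th,((q-[225,120])*4.2+1.6).round(0).tolist(),"slope",round(e[1]/e[0],3))
im=cv2.imread("pics/s5.png")[165:220,255:305]
cv2.imwrite("pics/s5d.png",cv2.resize(im,None,fx=11,fy=11,interpolation=cv2.INTER_CUBIC))
```

```text
0.6 [[147.0, 221.0], [135.0, 228.0], [298.0, 388.0], [284.0, 392.0]] slope 1.11
0.65 [[154.0, 218.0], [141.0, 225.0], [299.0, 389.0], [284.0, 393.0]] slope 1.176
0.7 [[161.0, 217.0], [147.0, 222.0], [299.0, 390.0], [284.0, 393.0]] slope 1.25
0.75 [[168.0, 215.0], [154.0, 220.0], [300.0, 391.0], [284.0, 393.0]] slope 1.331
0.8 [[176.0, 215.0], [161.0, 218.0], [301.0, 392.0], [285.0, 393.0]] slope 1.423
```

View pics/s5d.png

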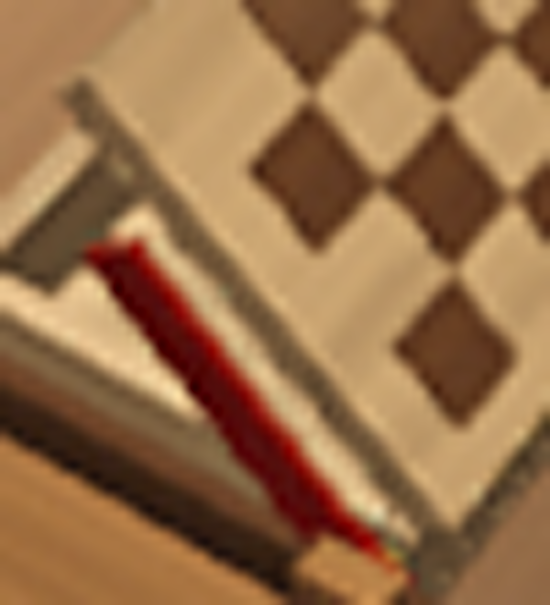

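>>> arm_command:
  rows: "0 -0.05 -0.08 0; 0 -0.1 -0.16 0; 0 -0.15 -0.24 0; 0 -0.18 -0.3 0; 0 -0.18 -0.3 0"

```text
time: 19.2
tool_pos: [556.5, 156.4, 253.3]
ee_rot: [[0.01, 0.011, -1.0], [1.0, -0.008, 0.01], [-0.008, -1.0, -0.011]]
force: [-4.9, 1.9, -5.8]
opening: 22.4
```

```bash
cat > e.py <<'E'
from h import *
from scipy.ndimage import map_coordinates, gaussian_filter
cs=cam("scene")
def edge(im,ch,line,y,ths,offs,a0,a1):
    g=gaussian_filter(ch,.6); gy,gx=np.gradient(g); best=[]
    for th in ths:
        u=np.array([-np.cos(th),0,np.sin(th)]);n=np.array([np.sin(th),0,np.cos(th)])
        for o in offs:
            P=line+[0,y,0]+np.outer(np.linspace(a0,a1,60),u)+o*n
            q=w2px(cs,P); t=q[-1]-q[0]; t/=np.linalg.norm(t); nn=np.array([-t[1],t[0]])
            gr=map_coordinates(gx,[q[:,1],q[:,0]],order=1)*nn[0]+map_coordinates(gy,[q[:,1],q[:,0]],order=1)*nn[1]
            best.append((gr.mean(),th,o))
    hi=max(best);lo=min(best); return np.round(hi,3),np.round(lo,3)
def run(f):
    im=cv2.imread(f"pics/{f}.png").astype(float); ths=np.arange(.5,.95,.01)
    print(f,"lid top edge",edge(im,im.mean(2),np.array([686,0,60.]),17.5,ths,np.arange(12,25,1.),15,145))
    ratio=np.maximum(im[...,1],im[...,0])/np.maximum(im[...,2],20)
    print(f,"blade edges",edge(im,ratio,np.array([687,0,70.]),-6,ths,np.arange(-20,20,1.),35,100))
E
python3 - <<'E'
from e import *
s=sensors.state();print(s['tool_pos'].round(1),s['force'].round(1),s['opening'])
shot("scene","s6"); run("s5"); run("s6")
E
```

```text
[556.5 156.4 253.3] [-4.9  1.9 -5.8] 22.409824565558083
s5 lid top edge (array([32.336,  0.68 , 16.   ]), array([-17.27,   0.56,  12.  ]))
s5 blade edges (array([ 0.307,  0.73 , 11.   ]), array([ -0.335,   0.75 , -14.   ]))
s6 lid top edge (array([31.575,  0.71 , 16.   ]), array([-17.777,   0.59 ,  12.   ]))
s6 blade edges (array([ 0.305,  0.73 , 11.   ]), array([ -0.332,   0.75 , -14.   ]))
```

>>> arm_command:
  rows: "0 -0.03 -0.03 0; 0 -0.05 -0.05 0; 0 -0.05 -0.05 0; 0 -0.05 -0.05 0; 0 -0.05 -0.05 0"

```text
time: 19.67
tool_pos: [557.7, 156.4, 254.4]
ee_rot: [[0.01, 0.011, -1.0], [1.0, -0.008, 0.01], [-0.008, -1.0, -0.011]]
force: [-1.2, 0.5, -10.5]
opening: 22.4
```

>>> arm_command:
  rows: "0 0 0 0; 0 0 0 0; 0 0 0 0; 0 0 0 0; 0 0 0 0"

```text
time: 20.08
tool_pos: [557.7, 156.4, 254.3]
ee_rot: [[0.01, 0.011, -1.0], [1.0, -0.008, 0.01], [-0.008, -1.0, -0.011]]
force: [-1.0, 1.0, -10.5]
opening: 22.6
```

Run:
```python
from e import *
s=sensors.state();print(s['tool_pos'].round(1),s['force'].round(1),abs(s['joint_velocities']).max())
shot("scene","s7"); run("s7")
```

```text
[557.7 156.4 254.3] [ -1.    1.  -10.5] 0.0019944828511282726
s7 lid top edge (array([31.281,  0.72 , 16.   ]), array([-17.852,   0.6  ,  12.   ]))
s7 blade edges (array([ 0.305,  0.73 , 11.   ]), array([ -0.334,   0.75 , -14.   ]))
```

```bash
python3 -c "
from bench import hand_in
print(hand_in())"
```

```text
the job is handed in; nothing more can be done
None
```

The gauge is in place against the box's right end and let go. The lid is held up by its tab, parallel to the red blade as far as I could measure. I handed the job in at about 20 s; it reported no verdict.

- **Gauge:** I carried it by its post, pressed it against the box end and released it. I then pushed its base low with the shut fingers until it met the box at about 10 N. I had abandoned a first low push because the gripper body came too close to the blade; I repeated it with the gripper turned a quarter turn. The blade edges in the scene camera did not move while I lifted the lid, so the gauge stayed put.
- **Lid angle:** in the last scene picture the lid edge fits 0.72 rad and the blade edges fit 0.73 and 0.75 rad. Working from the arm's position gives about 0.75–0.76 rad for the lid. My earlier blade estimates ran from 0.64 to 0.76 rad. The tolerance is 0.087 rad.
- **Hold:** the grip on the tab is firm at 22.6 mm opening, with about 10.5 N at the wrist and the arm still.
- **Check that disagreed:** one wrist-picture reading put the fence front about 9 mm beyond the box end plane, which is impossible. I took it as a badly picked pixel and relied on the contact force instead. I never measured the flush gap directly, nor the pivot's position along the box once the gauge was placed.
- **Bystanders:** the arm touched none of them that I know of, and the pictures I viewed showed none disturbed. I did not measure their positions at the end.

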